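# Hold the spare handle over the kit box studs

### The arm

A 7-joint arm with a two-finger parallel gripper is mounted at the origin on the work surface. World frame = base frame: x ahead of the robot, y to its left, z up, the work surface at z = 0. Lengths are in m, angles in rad, forces in N, time in s.
With the tool pointing down it reaches from about 0.4 to 0.85 m from the base axis. Payload 6.9 kg.
Tool frame: the origin (TCP) lies midway between the tips of the shut fingers; the grasp point (between the pads) lies behind it (ctrl.pinch_z is the z of the grasp point in the tool frame, in m); z points along the fingers, y is the line along which they close (so a half turn about z gives the same grasp; the last joint's range is limited). The gripper opens to 85 mm and grips with 20 to 120 N. Pads are 22 mm wide; open, the fingers measure 114 mm over their backs; the gripper's body (76 mm by 85 mm) begins 54 mm behind the grasp point. The pads swing forward as they close: fully open they stand 13 mm farther back than shut.
Start: joints at [1.387, 0.507, -0.238, 1.5, 0.126, 1.149, -0.155], TCP at [0.179, -0.599, 0.231] pointing down, gripper open.
Joint ranges: [-3.08, 3.08], [-0.24, 2.05], [-1.43, 1.35], [0, 2.5], [-1.52, 4.66], [0.17, 1.96], [-2.89, 2.89]. Speed limits (rad/s): [2.39, 2.39, 3.14, 3.14, 3.14, 3.14, 3.14].

### API

Orientations are given as a unit quaternion [w, x, y, z].
In Python, from station import ctrl, get_state, vision, ticket, models gives the robot as it stands. Calls block until the motion is done:
- ctrl.movep(position, orientation): joint-space move of the TCP to a pose.
- ctrl.movel(position, frame=None, max_speed=0.15): straight line of the TCP; frame=None keeps the orientation; max_speed is the mean speed in m/s.
- ctrl.set_joints(angles): joint-space move.
- ctrl.ungrasp() and ctrl.close_gripper(force=None): open the fingers fully, or close them until they stop; force is the grip in N (None keeps the last).
- ctrl.pause(seconds).
- ctrl.ik(position, orientation): joint angles nearest the present ones, or None.
- get_state(): the state.
- vision.grab_frame(name): name is "scene" or "top" or "wrist"; returns (picture, depth): 384x512x3 uint8, blue, green, red; 384x512 float32, m along the optical axis (not along the pixel's ray), 0 where there is no reading.
- vision.camera_info(name): a dict with "mtx" (3x3 intrinsics, pixels), "R" (3x3) and "t" (3): a world point X has camera coordinates R X + t; the wrist camera has in their place "hand_eye" (4x4, takes a point from camera to tool coordinates, whose origin is the TCP and whose axes are the flange's). Camera axes: x right, y down, z forward; pixel columns grow to the right and rows downward; lengths in m; the calibration is good to about 2 mm. The wrist camera is an equidistant fisheye: a pixel r from the principal point sees the ray r / f radians off the axis. A picture is of the moment at which its call begins: read the wrist's pose just before it. camera_info takes no time and is no camera call.
A pose or a line that the arm cannot do raises ctrl.Unreachable and nothing moves.
- ticket.close_job(): hands the job in; it is judged then, once.
Trained networks look in the newest picture that a camera, given by its name, has taken for a name from the list of things; names that differ only in an ending like _2 or _b are one class to them, and where a whole thing is asked for, a point or a joint stands for the part that bears it (a point fixed in the world has none). Each returns a list of dicts, best first, with "p" (0 to 1); they miss things now and then, are a little off and sometimes report something else, mostly with a low value. They report only what shows in the picture. A call takes as long as a camera call. They do not tell look-alikes from the thing itself.
- models.recognise(camera, target): "point" ([column, row] in pixels, amid what is visible of it).
- models.masks_of(camera, target): "mask" (384x512 bool, what is visible of it) and "point" ([column, row] in pixels, amid what is visible of it).
The state is a dict: "time": time; "qpos": joint angles; "qd": joint speeds; "tau": joint torques, N m; "tcp_pos": TCP position; "eef_rot": TCP orientation; "contact_force": force on the tool from outside, world axes, zero at the start; "wrist_torque": the same for the moment, N m; "width": finger opening in m; "gripper_force": force on a finger pad.
Only numpy, scipy, OpenCV 4.12 (cv2) and the standard library are available. Lean on these libraries where they do the work, as an engineer would, in place of code of your own. Each camera call takes 0.05 s, during which the arm holds its last target. There are 200 camera calls.

### The job

Pick the large steel chest handle out of the crate of spare fittings, carry it over the row of glasses, flask and mug, and hold it level over the two studs on the wooden kit box lid, its two foot holes lined up over the studs and its feet about 15 mm above the stud tips, so that I can slip the rubber washers on underneath. It must not touch the box or the studs, and the program finishes with the gripper still holding the handle there, motionless. Leave the other fittings in the crate, and do not disturb the row of drinks things or the tin on the lid.

Things in the scene. Friction and masses are not known exactly. Their poses are not given: they have to be found in the camera images.
- spare_handle: The part to fetch: steel bow handle (bridge shape), the largest fitting in the crate, standing on its feet; 148 x 26 x 44 mm high, 0.14 to 0.28 kg. Origin: centre of underside; x along its length, z up; same either way round. Feet 5 mm thick, 9 mm holes centred at x = -60 and 60 mm. Grip bar 14 mm wide (y), 34 to 44 mm above the underside, along the middle 98 mm of x.
- stud_tips (a point): Midway between the tips of the two upright steel studs (6 mm thick, 12 mm tall, each in a flat bright 24 mm disc) on the kit box lid; studs at x = -60 and 60 mm of this frame, z up. 142 mm above the table, 12 mm above the flat lid. The box stands on one side of the row of drinks things, the crate on the other; which is which varies.
- kit_box: The fixed wooden kit box with steel corners, closed, 276 (x) x 216 (y) x 130 mm high, with the two studs on the middle of its lid, in line along its x. Origin: centre of its underside, z up.
- crate: Open plywood crate fixed to the table, 300 (x) x 280 (y) x 60 mm high, walls and floor 6 mm thick, holding the spare fittings. Origin: centre of its underside, z up.
- small_pull: Not to be taken: a small steel bow handle of the same form in the crate, 84 x 18 x 28 mm high. Origin: centre of its underside; x along its length.
- strap_hinge: Not to be taken: an opened flat steel hinge in the crate, 81 x 30 x 8 mm high. Origin: centre of its underside; x along its length.
- wood_knob: Not to be taken: a dark wooden knob in the crate, 28 mm diameter, 28 mm high. Origin: centre of its underside.
- glass_a: Drinking glass, 72 mm diameter, 125 mm high, loose on the table in the row between crate and kit box. Origin: centre of its underside.
- glass_b: A second drinking glass like the first, in the same row. Origin: centre of its underside.
- flask: Aluminium drinking flask, 68 mm diameter, 175 mm high, the tallest thing in the same row. Origin: centre of its underside.
- mug: White mug, 78 mm diameter, 90 mm high, handle at its +y side, in the same row. Origin: centre of its underside.
- washer_tin: Round flat tin, 44 mm diameter, 24 mm high, loose on the kit box lid near its +y long edge. Origin: centre of its underside.
Mind the look-alikes: they are no part of the job. Leave any blue or green look-alike of the washer_tin alone.

How it is judged:
On the way:
1. the large handle is held in the gripper, lifted clear above the crate (z of spare_handle in the frame of crate above 0.08 m and contact force between spare_handle and crate below 0.1 N and contact force between spare_handle and the fingers above 1 N), for 0.2 s.
At the end, for the whole second after the job is handed in: Handle held still by the gripper, underside 4 to 30 mm above the stud tips, centre within 8 mm of the studs' midpoint, length within 0.1 rad of the stud line, tilt under 0.12 rad, touching neither box nor tin; other fittings in the crate; row and tin within 30 mm of their starts (z of spare_handle in the frame of stud_tips between 0.004 and 0.03 m and horizontal distance between spare_handle and stud_tips below 0.008 m and angle between the x axis of spare_handle and the x axis of stud_tips, either way round below 0.1 rad and angle between spare_handle's own z axis and vertical below 0.12 rad and contact force between spare_handle and the fingers above 1 N and contact force between spare_handle and kit_box below 0.1 N and contact force between spare_handle and washer_tin below 0.1 N and linear speed of spare_handle below 0.02 m/s and z of each of small_pull, strap_hinge, wood_knob in the frame of crate below 0.06 m and horizontal distance between each of small_pull, strap_hinge, wood_knob and crate below 0.205 m and distance of each of glass_a, glass_b, flask, mug, washer_tin from where it was at the start of the episode below 0.03 m); the arm keeps its last pose, push and grip.
It fails at once if the handle touches the kit box or its studs (contact force between spare_handle and kit_box above 0.5 N).
It fails at once if a glass, the flask, the mug or the tin is moved more than 30 mm or tipped (distance of any of glass_a, glass_b, flask, mug, washer_tin from where it was at the start of the episode above 0.03 m or angle between any of glass_a, glass_b, flask, mug, washer_tin's own z axis and vertical above 0.5 rad).
It fails at once if another fitting is lifted out of the crate (z of any of small_pull, strap_hinge, wood_knob in the frame of crate above 0.07 m).
It also fails if it takes over 51 s, if anything falls off the work surface, if the arm or the gripper's body presses on something with over 40 N, if the wrist force passes 120 N, or if a joint passes its speed limit or range.

## Working session

There is one attempt and no reset: what is moved stays moved. The work goes in short steps, each a Python script; the robot and the scene stay as the last script left them, time stands still between calls to the robot, and variables do not carry over. Pictures are saved under pics/ and viewed, at most 10 in all, crops included, and the job is handed in when it is done.

```bash
mkdir -p pics
cat > h.py <<'E'
import numpy as np, cv2
from station import ctrl,get_state,vision,ticket,models
def cloud(name,depth):
    c=vision.camera_info(name);K=np.array(c["mtx"]);R=np.array(c["R"]);t=np.array(c["t"])
    v,u=np.mgrid[:384,:512]
    P=np.stack([(u-K[0,2])/K[0,0]*depth,(v-K[1,2])/K[1,1]*depth,depth],-1)
    return (P-t)@R   # R^T (P-t)
E
python3 - <<'E'
from h import *
s=get_state();print(s["tcp_pos"],s["eef_rot"],s["time"],ctrl.pinch_z)
ims=[]
for n in("top","scene"):
    im,d=vision.grab_frame(n);np.savez(f"pics/{n}.npz",im=im,d=d);cv2.imwrite(f"pics/{n}0.png",im)
    W=cloud(n,d)
    for k in("spare_handle","kit_box","crate","small_pull","strap_hinge","wood_knob","glass_a","flask","mug","washer_tin","stud_tips"):
        try:r=models.masks_of(n,k)
        except Exception as e: print(k,e);continue
        for q in r[:3]:
            m=q["mask"]&(d>0)
            if m.sum()<4: print(n,k,q["p"],"few");continue
            P=W[m];top=P[P[:,2]>np.percentile(P[:,2],95)-.008]
            (c,sz,a)=cv2.minAreaRect(top[:,:2].astype(np.float32)*1000)
            print(n,k,round(q["p"],2),np.round(q["point"]),"z",np.round(np.percentile(P[:,2],[5,95]),3),"c",np.round(c),"sz",np.round(sz),round(a,1))
E
```

```text
[ 0.17837893 -0.59847279  0.23042226] [-8.82738932e-04  9.89518932e-01  1.44400425e-01 -1.42203961e-04] 0.0 -0.0187
top spare_handle 0.81 [348. 174.] z [0.007 0.052] c [ 517. -294.] sz [98. 15.] 7.2
top kit_box 0.91 [145. 175.] z [0.065 0.133] c [484. 297.] sz [280. 218.] 19.7
top kit_box 0.24 [353. 176.] z [0.008 0.052] c [ 517. -294.] sz [98. 13.] 6.4
top crate 0.57 [356. 172.] z [0.003 0.06 ] c [ 522. -292.] sz [301. 282.] 15.7
top small_pull 0.71 [385. 159.] z [0.005 0.036] c [ 564. -391.] sz [48. 11.] 20.6
top strap_hinge 0.62 [316. 184.] z [0.008 0.015] c [ 490. -192.] sz [80. 30.] 9.8
top wood_knob 0.38 [308. 149.] z [0.011 0.036] c [ 601. -155.] sz [24. 25.] 44.2
top glass_a 0.88 [265. 206.] z [0.004 0.126] c [404. -27.] sz [70. 68.] 89.9
top glass_a 0.59 [352. 174.] z [0.009 0.052] c [ 517. -294.] sz [98. 15.] 7.2
top flask 0.77 [250. 178.] z [0.037 0.176] c [495.   9.] sz [29. 29.] 69.1
top mug 0.81 [254. 110.] z [0.004 0.091] c [690.   3.] sz [ 75. 103.] 45.0
top mug 0.6 [266. 206.] z [0.004 0.126] c [404. -26.] sz [67. 68.] 47.0
top washer_tin 0.8 [148. 289.] z [0.011 0.0
[... 882 characters left out ...]
49. 187.] z [0.015 0.125] c [405. -29.] sz [67. 71.] 62.6
scene glass_a 0.89 [291. 228.] z [0.022 0.126] c [600.   1.] sz [69. 71.] 60.7
scene glass_a 0.68 [250. 190.] z [0.009 0.125] c [405. -29.] sz [67. 71.] 62.6
scene glass_a 0.44 [149. 288.] z [0.008 0.035] c [ 564. -392.] sz [51. 10.] 19.7
scene mug 0.94 [309. 266.] z [0.001 0.091] c [701. -10.] sz [76. 76.] 60.7
scene washer_tin 0.7 [344. 130.] z [0.131 0.157] c [373. 337.] sz [43. 45.] 20.0
scene washer_tin 0.6 [302. 130.] z [0.001 0.027] c [185. 297.] sz [41. 45.] 41.8
scene washer_tin 0.52 [294. 150.] z [0.007 0.028] c [316. 188.] sz [ 39. 163.] 53.6
scene stud_tips 0.82 [354. 170.] z [0.018 0.133] c [485. 295.] sz [280. 222.] 19.3
```

View pics/top0.png

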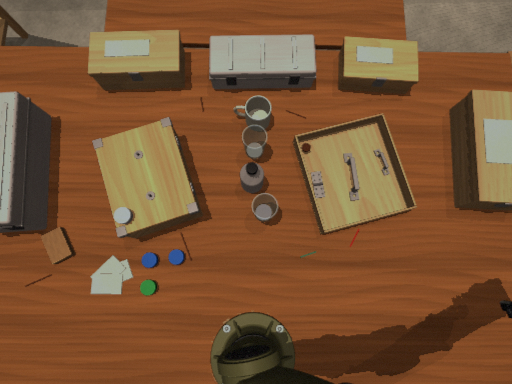

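View pics/scene0.png

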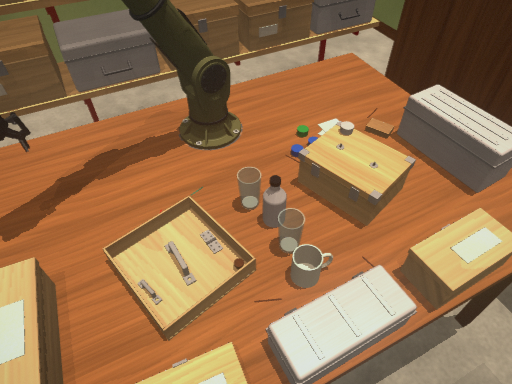

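Top view: the handle is at px (352,175), the crate is on the right and the box on the left, with studs at px (138,155) and (151,196). Sizes and heights agree with those given. The tin is on the lid at (373,337) mm. Next I'll hover over the handle and take one close look.

```bash
cat >> h.py <<'E'
from scipy.spatial.transform import Rotation as Ro
def quat(deg):
    a=np.radians(deg)/2;return [0,float(np.cos(a)),float(np.sin(a)),0]
def wrist(fn):
    s=get_state();im,d=vision.grab_frame("wrist");cv2.imwrite(fn,im)
    c=vision.camera_info("wrist");K=np.array(c["mtx"]);H=np.array(c["hand_eye"])
    v,u=np.mgrid[:384,:512];x=(u-K[0,2])/K[0,0];y=(v-K[1,2])/K[1,1];r=np.hypot(x,y)+1e-9
    k=np.tan(np.minimum(r,1.5))/r
    P=np.stack([x*k*d,y*k*d,d],-1)@H[:3,:3].T+H[:3,3]
    q=s["eef_rot"];R=Ro.from_quat([q[1],q[2],q[3],q[0]]).as_matrix()
    W=P@R.T+s["tcp_pos"];W[(d<=0)|(r>1.3)]=np.nan
    return im,d,W
E
python3 - <<'E'
from h import *
ctrl.movep([.518,-.295,.20],quat(6.5))
im,d,W=wrist("pics/w1.png")
for q in models.masks_of("wrist","spare_handle")[:2]:
    P=W[q["mask"]];P=P[np.isfinite(P[:,0])]
    top=P[(P[:,2]>.042)&(P[:,2]<.058)];r=cv2.minAreaRect(top[:,:2].astype(np.float32)*1000)
    print(q["p"],q["point"],np.nanpercentile(P[:,2],[2,98]),len(top),r,top.mean(0))
    print(cv2.minAreaRect(P[:,:2].astype(np.float32)*1000))
print(get_state()["time"],get_state()["tcp_pos"],get_state()["qpos"])
for z in(.3,): print(ctrl.ik([.4845,.2965,z],quat(19.5)),ctrl.ik([.4845,.2965,z],quat(199.5)))
E
```

```text
0.82 [259.6, 163.8] [0.00902746 0.05109553] 1199 ((515.6226806640625, -296.03570556640625), (97.00769805908203, 14.08808422088623), 6.1488118171691895) [ 0.51833025 -0.29592385  0.04965182]
((514.6541748046875, -296.9726257324219), (145.82205200195312, 26.935962677001953), 6.787577152252197)
2.975 [ 0.51724358 -0.29651246  0.20000429] [ 0.65990961  0.49193531 -0.28363564  1.62643778  0.15417074  1.0452118
 -1.12908634]
[-0.13473345  0.42579612 -0.70914993  1.53175729  0.28377528  1.28941387
 -2.10931843] [ 0.10839967  0.58220444 -1.22470297  1.52902351  0.55072059  1.41872561
  0.7635404 ]
```

View pics/w1.png

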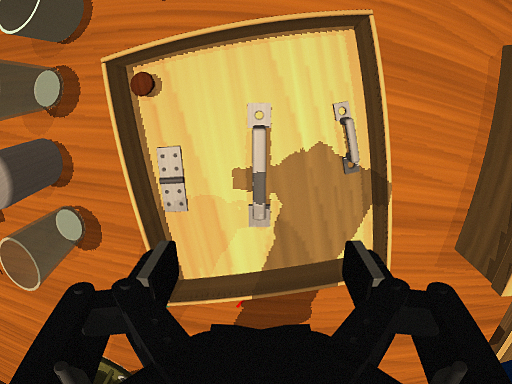

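The wrist view shows the handle clear of the other fittings, at px (259,164). Measured: centre (516,-296) mm, yaw 6.5°, bar top 50 mm. Now to pick it up.

Run:
```python
from h import *
ctrl.movep([.5165,-.296,.10],quat(6.5))
ctrl.movel([.5165,-.296,.0265],max_speed=.06)
s=get_state();print(s["tcp_pos"],s["contact_force"])
ctrl.close_gripper(80)
s=get_state();print(s["width"],s["gripper_force"],s["contact_force"])
ctrl.movel([.5165,-.296,.06],max_speed=.06)
ctrl.movel([.5165,-.296,.29],max_speed=.15);ctrl.pause(.3)
s=get_state();print(s["tcp_pos"],s["width"],s["gripper_force"],s["contact_force"],s["wrist_torque"],s["time"])
im,d,W=wrist("pics/w2.png")
for n in("wrist","top","scene"):
    if n!="wrist": _,d=vision.grab_frame(n);W=cloud(n,d)
    for q in models.masks_of(n,"spare_handle")[:1]:
        P=W[q["mask"]];P=P[np.isfinite(P[:,0])];print(n,q["p"],q["point"],len(P),np.percentile(P,[2,50,98],axis=0).round(3))
```

```text
[ 0.51678316 -0.29612589  0.02692409] [ 0.22318811 -0.44383397  0.23553037]
0.012058079753187727 78.10040831565857 [-1.47649498  0.50540514  2.68240763]
[ 0.51643642 -0.29594972  0.2896884 ] 0.012263430374059884 77.92671203613281 [ 0.2160377  -0.05955841 -1.36055007] [-0.01906627 -0.00234945 -0.00117607] 8.1833
wrist 0.87 [260.7, 200.9] 7397 [[ 0.457 -0.305  0.273]
 [ 0.549 -0.294  0.312]
 [ 0.587 -0.278  0.314]]
top 0.74 [385.1, 159.9] 477 [[ 0.445 -0.42   0.006]
 [ 0.487 -0.296  0.276]
 [ 0.592 -0.276  0.315]]
scene 0.94 [164.6, 206.7] 357 [[ 0.487 -0.301  0.271]
 [ 0.564 -0.293  0.294]
 [ 0.59  -0.278  0.316]]
```

View pics/w2.png

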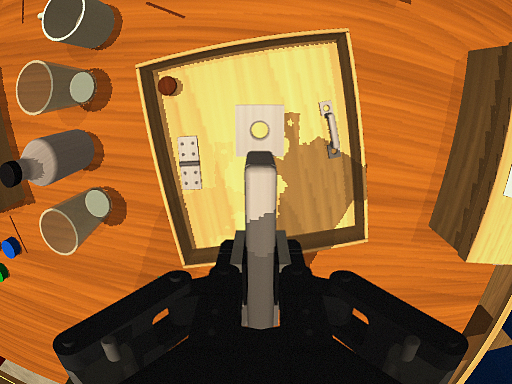

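Held level and centred: far foot hole at px (260,130), tip at x≈0.59 as expected. Next I'll check the studs in the saved images and carry across, stopping high above the lid for a look.

Run:
```python
from h import *
c=np.array([.4845,.2965]);a=np.radians(19.5);R=np.array([[np.cos(a),-np.sin(a)],[np.sin(a),np.cos(a)]])
for n in("top","scene"):
    z=np.load(f"pics/{n}.npz");W=cloud(n,z["d"]);L=(W[...,:2]-c)@R
    for sx in(-60,60):
        m=(np.hypot(L[...,0]-sx/1000,L[...,1])<.02)&(W[...,2]>.136)
        print(n,sx,m.sum(),L[m].mean(0)*1000,W[m][:,2].max() if m.any() else 0)
ctrl.movel([.5,0,.29],(quat(13)),max_speed=.15)
ctrl.movel([.4845,.2965,.29],quat(19.5),max_speed=.15);ctrl.pause(.4)
s=get_state();print(s["tcp_pos"],s["width"],s["gripper_force"],s["time"])
im,d,W=wrist("pics/w3.png");np.savez("pics/w3.npz",W=W,im=im)
L=(W[...,:2]-c)@R
for sx in(-60,60):
    m=(np.hypot(L[...,0]-sx/1000,L[...,1])<.02)&(W[...,2]>.136)&(W[...,2]<.15)
    print("wrist",sx,m.sum(),L[m].mean(0)*1000 if m.any() else 0)
```

```text
top -60 6 [-60.82710137   1.28552848] 0.14535932272608598
top 60 7 [59.33100581 -0.29980031] 0.14636303520481364
scene -60 7 [-58.96202892  -1.7004449 ] 0.1446545937307409
scene 60 6 [60.06956247 -1.3337209 ] 0.1441533544893187
[0.48450696 0.296403   0.28999631] 0.012400053896265258 77.92620778083801 13.1417
wrist -60 0 0
wrist 60 0 0
```

View pics/w3.png

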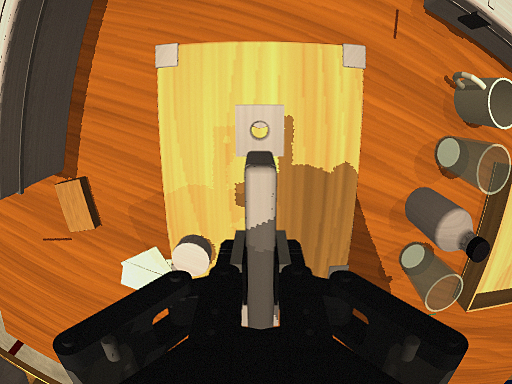

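The wrist view shows the box aligned under the handle, and the studs measure within 1.5 mm of plan in two cameras. The tin is clear of the gripper, so I'll lower it.

Run:
```python
from h import *
ctrl.movel([.4845,.2963,.20],quat(19.5),max_speed=.08)
ctrl.movel([.4845,.2963,.179],quat(19.5),max_speed=.03);ctrl.pause(.5)
s=get_state();print(s["tcp_pos"],s["width"],s["gripper_force"],s["contact_force"],s["time"])
c=np.array([.4845,.2965]);a=np.radians(19.5);R=np.array([[np.cos(a),-np.sin(a)],[np.sin(a),np.cos(a)]])
o=[]
for n in("top","scene","wrist"):
    if n=="wrist": im,d,W=wrist("pics/w4.png")
    else: im,d=vision.grab_frame(n);W=cloud(n,d)
    L=(W[...,:2]-c)@R
    m=(np.abs(L[...,0])<.09)&(np.abs(L[...,1])<.022)&(W[...,2]>.15)&(W[...,2]<.168)
    P=np.c_[L[m],W[m][:,2]]*1000;print(n,len(P),np.percentile(P,[1,50,99],axis=0).round(1) if len(P) else "")
    if n=="scene": o.append(cv2.resize(im[90:240,280:440],None,fx=2.5,fy=2.5,interpolation=2))
    if n=="wrist": o.append(cv2.resize(im[40:340,130:390],None,fx=1.25,fy=1.25))
cv2.imwrite("pics/f.png",np.hstack(o))
```

```text
[0.4844852  0.29630048 0.17902052] 0.012621978059306064 77.92423009872437 [-0.33294209 -0.57594211 -1.27396058] 15.8167
top 0 
scene 132 [[-73.7 -15.1 158.9]
 [ 48.2  -5.7 163.9]
 [ 73.9  11.3 167.5]]
wrist 2405 [[-72.6 -12.5 161.6]
 [ 58.6   0.3 163.3]
 [ 72.9  13.  165.2]]
```

View pics/f.png

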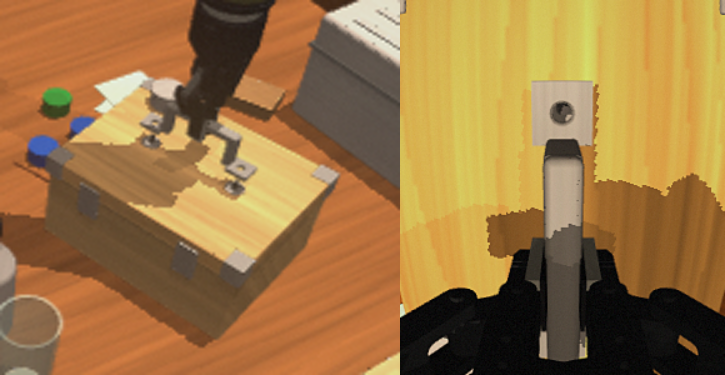

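The handle is level over the lid and the stud shows through the foot hole. Foot tops are at 163 mm, so the underside is about 16 mm above the stud tips, and the ends are symmetric at ±73 mm. I'll hand it in.

```bash
python3 -c "
from h import *
print(ticket.close_job())"
```

```text
the job is handed in; nothing more can be done
None
```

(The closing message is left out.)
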